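# Set a fastener feeder's gate: dial to its stop, then three clicks back

## Task

On the feeder filled with brass bolts, the one with the red dial, turn the gate dial clockwise (seen from above) fully to its stop, then turn it back counter-clockwise exactly three clicks and let go. Leave the blue dial on the other feeder as it is.

Things in the scene. Friction and masses are not known exactly. Their poses are not given: they have to be found in the camera images.
- brass_feeder_dial (a joint): turn of the red dial, rad: 0 at its clockwise stop (gate shut), growing counter-clockwise from above, to 3.35 at the other stop. It clicks into a rest every 24 degrees (0.419), the stop being the first, and springs to the nearest rest when let go; passing a click takes under 0.1 N m. It starts 1 or 2 clicks open. Black ticks round the dial mark the rests, the first at the stop.
- brass_feeder_dial_grip (a point): point to grip on the red dial's axis. The dial: a disc 50 mm across with an upright grip bar on it, 46 mm long, 14 mm wide; the bar's top is 10 mm above this point, the disc's top 19 mm and the feeder's deck 28 mm below it. The point turns with the dial: x along the bar to its white pointer end, y across the bar (pinch along y), z up.
- brass_feeder: grey bench feeder with the red dial, fixed to the table, 240 x 150 mm, deck 70 mm high. Origin on the table under its centre; the dial's axis is at x = -55 mm. Its steel hopper of brass bolts covers x from 32 to 116 mm and is 125 mm high. Deck clear for 57 mm round the axis save a stop pin, 7 mm high, 30 mm from the axis, beside the first tick.
- steel_feeder_dial_pointer (a point): pointer end, on the bar's top, of the blue dial on the other feeder, a like machine filled with silvery nuts, not to be operated. 23 mm from that dial's axis; x points from the axis along the bar to this end. Dial and feeder have the same sizes as the red one.

How it is judged (in metres and radians):
On the way:
1. the red dial is turned clockwise to its stop (value of joint brass_feeder_dial below 0.12 rad), for 0.1 s.
At the end, for the whole second after the job is handed in: The red dial rests three clicks (72 degrees, 1.257 rad) back from its stop, within 10.7 degrees, still and released; the blue dial's pointer is within 7 mm of where it started (value of joint brass_feeder_dial between 1.07 and 1.445 rad and velocity of joint brass_feeder_dial between -0.1 and 0.1 rad/s and distance of steel_feeder_dial_pointer from where it was at the start of the episode below 0.007 m); the robot touches nothing.
It fails at once if the blue dial is turned away from its setting (its pointer moves more than 7 mm) (distance of steel_feeder_dial_pointer from where it was at the start of the episode above 0.007 m).
It also fails if it takes over 38 s, if anything falls off the work surface, if the arm or the gripper's body presses on something with over 40 N, if the wrist force passes 120 N, or if a joint passes its speed limit or range.

## Robot

A 6-joint arm with a two-finger parallel gripper is mounted at the origin on the work surface. World frame = base frame: x ahead of the robot, y to its left, z up, the work surface at z = 0. Lengths are in mm, angles in rad, forces in N, time in s.
With the tool pointing down it reaches from about 325 to 775 mm from the base axis. Payload 9.3 kg.
Tool frame: the origin (TCP) lies at the very end of the fingers, on their centre line; the grasp point (between the pads) lies env.grip_depth behind it (env.grip_depth is the distance from the TCP to the grasp point, in mm); z points along the fingers, y is the direction in which the jaws open and shut (so a half turn about z gives the same grasp; the last joint's range is limited). The gripper opens to 85 mm and grips with 20 to 120 N. Pads are 22 mm wide; open, the fingers measure 114 mm over their backs; the gripper's body (76 mm by 85 mm) begins 54 mm behind the grasp point. The pads swing forward as they close: fully open they stand 13 mm farther back than shut.
Start: joints at [-1.493, 0.259, 0.021, 1.334, 0, 1.418], TCP at [125.809, -535.415, 231.279] pointing down, gripper open.
Joint ranges: [-3.04, 3.04], [-0.91, 1.82], [-1.04, 1.36], [-1.92, 1.95], [-1.52, 1.45], [-3.14, 3.14]. Speed limits (rad/s): [2.22, 2.22, 2.79, 3.14, 3.14, 3.14].

## Interface

Orientations are given as a unit quaternion [w, x, y, z].
In Python, from station import env, eyes, spotter gives the robot as it stands.
- The arm moves only by the tool step_arm, never from a script. Its argument "targets" is text: rows parted by semicolons, each of 7 numbers parted by spaces: the shift along the tool's x, y, z in mm, then the turn, a rotation vector about the tool's x, y, z in degrees, then the opening, from 0 (shut) to 1 (fully open). A call has 1 to 20 rows; each row is the pose to reach, as a shift and turn from the pose commanded when the call began, along the tool's axes at that moment; what a row does not reach only later rows make up. A row lasts 1/8 s, in which the tool goes at most 62.5 mm and 10.7 degrees, less where a joint would pass 70% of its speed; a pose out of reach is approached as far as the arm can. A call with a gripper value outside its range is refused whole. The fingers move at their own pace and stop on an object; the grip force is fixed at half the most. Time passes only in rows, so rows that repeat a pose let the fingers close. It gives the time, the measured TCP pose, the force and the opening at its end, in the units of the state.
- env.observe(): the state, without advancing time (a new reading comes with each control period).
- eyes.grab_frame(name): name is "side" or "top" or "wrist"; returns the picture (384x512x3 uint8, blue, green, red); there is no depth.
- eyes.camera_info(name): a dict with "vertical_fov" (degrees; the focal length in pixels is half the picture's height over the tangent of half this angle, whatever the lens; pixels are square), "cx", "cy" (the principal point, pixels), "world_to_cam" (4x4, takes a point from world to camera coordinates); the wrist camera has in their place "T_tool_cam" (4x4, takes a point from camera to tool coordinates, whose origin is the TCP and whose axes are the flange's). Camera axes: x right, y up, looking along -z (the intrinsics and any distortion apply to the point x, -y, -z); pixel columns grow to the right and rows downward; lengths in mm; the calibration is good to about 2 mm. The wrist camera is an equidistant fisheye: a pixel r from the principal point sees the ray r / f radians off the axis. A picture is of the moment at which its call begins: read the wrist's pose just before it. camera_info takes no time and is no camera call.
- env.job_done(): hands the job in, once; it reports no verdict.
Trained networks look in the newest picture that a camera, given by its name, has taken for a name from the list of things; names that differ only in an ending like _2 or _b are one class to them, and where a whole thing is asked for, a point or a joint stands for the part that bears it (a point fixed in the world has none). Each returns a list of dicts, best first, with "confidence" (0 to 1); they miss things now and then, are a little off and sometimes report something else, mostly with a low value. They report only what shows in the picture. A call takes as long as a camera call.
- spotter.spot_in(camera, query): "centre" ([x, y, z] in mm, in world coordinates, good to about 4 mm: the middle of the surface that is visible of it).
- spotter.outline_of(camera, query): "mask" (384x512 bool, what is visible of it).
- spotter.tip_of(camera, query): "centre" ([x, y, z] in mm, in world coordinates, good to about 4 mm: a listed point, or the origin of a listed thing).
The state is a dict: "time": time; "joint_positions": joint angles; "qd": joint speeds; "tau": joint torques, N m; "eef_pos": TCP position; "orientation": TCP orientation; "ft_force": force on the tool from outside, world axes, zero at the start; "wrist_torque": the same for the moment, N m; "opening": finger opening in mm.
Only numpy, scipy, OpenCV 4.12 (cv2) and the standard library are available. Lean on these libraries where they do the work, as an engineer would, in place of code of your own. Each camera call takes 0.05 s, during which the arm holds its last target.

## Working session

There is one attempt and no reset: what is moved stays moved. The work goes in short steps, Python scripts to look and compute and a tool call to move; the robot and the scene stay as the last step left them, time stands still between calls to the robot, and variables do not carry over. Pictures are saved under pics/ and viewed, and the job is handed in when it is done.

Besides the shell and the picture viewer there is one more tool, called after "Call:" as name(argument=value, ...) on one line, values as JSON. step_arm: Moves the arm, as the interface text tells. Its arguments: {"type":"object","properties":{"targets":{"type":"string"}},"required":["targets"]}

```bash
ls; mkdir -p pics; python3 - <<'E'
from station import env, eyes, spotter
import cv2
s=env.observe();print(s, env.grip_depth)
for n in ("top","side","wrist"):
    im=eyes.grab_frame(n);cv2.imwrite(f"pics/{n}0.png",im)
    print(n,eyes.camera_info(n))
for n in ("top","side"):
  for q in ("brass_feeder_dial_grip","brass_feeder","steel_feeder_dial_pointer"):
    print(n,q,spotter.tip_of(n,q))
  print(n,spotter.spot_in(n,"brass_feeder_dial"))
E
```

```text
pics
{'time': 0.0, 'joint_positions': array([-1.49256758e+00,  2.59187718e-01,  2.07435062e-02,  1.33369068e+00,
        1.43068725e-05,  1.41818625e+00]), 'qd': array([ 0.00039957,  0.00086469,  0.00108924, -0.00071254,  0.00033207,
        0.00106212]), 'tau': array([-2.02521689e-03, -5.55640233e+01,  3.44523454e+01,  1.36365995e-02,
       -1.66177506e-04, -1.20679189e-06]), 'eef_pos': array([ 125.80846431, -535.12517354,  230.66141143]), 'orientation': array([-6.68552177e-04,  9.93346349e-01,  1.15163291e-01,  3.20337560e-05]), 'ft_force': array([ 0.79379746,  0.18906836, -0.45973057]), 'wrist_torque': array([ 0.03627112,  0.01732449, -0.00567041]), 'opening': 85.7076264925201} 18.700000000000003
top {'vertical_fov': 54.92967824187393, 'cx': 261.5364519149231, 'cy': 194.48686646710047, 'world_to_cam': array([[-1.85281641e-03, -9.99993381e-01,  3.13142831e-03,
         1.78447909e+00],
       [ 9.90961622e-01, -1.41603514e-03,  1.34138208e-01,
        -5.62141124e+02],
       [-1.34132886e-01,  3.35165875e-03,  9.90957686e-01,
        -9.67632163e+02],
       [ 0.00000000e+00,  0.
[... 862 characters left out ...]
6395e+02],
       [ 0.00000000e+00,  0.00000000e+00,  0.00000000e+00,
         1.00000000e+00]])}
top brass_feeder_dial_grip [{'centre': [574.2, 286.0, 97.3], 'confidence': 0.78}]
top brass_feeder [{'centre': [625.1, 299.9, 1.1], 'confidence': 0.83}]
top steel_feeder_dial_pointer [{'centre': [535.2, -313.0, 108.2], 'confidence': 0.75}]
top [{'centre': [571.5, 275.1, 76.9], 'confidence': 0.85}]
side brass_feeder_dial_grip [{'centre': [572.0, 283.6, 98.9], 'confidence': 0.66}]
side brass_feeder [{'centre': [624.7, 300.5, -2.6], 'confidence': 0.73}]
side steel_feeder_dial_pointer [{'centre': [537.2, -312.1, 109.5], 'confidence': 0.68}]
side [{'centre': [566.3, 289.1, 83.2], 'confidence': 0.69}]
```

View pics/top0.png

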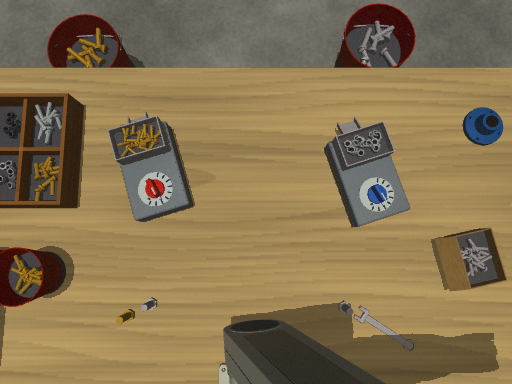

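View pics/side0.png

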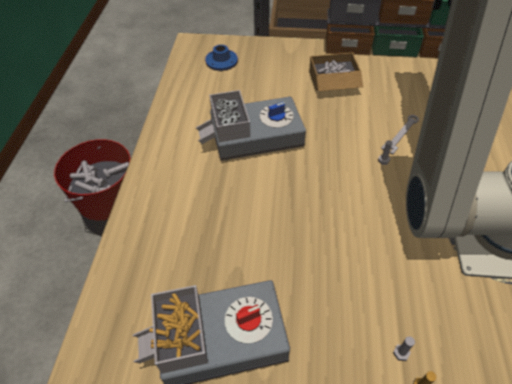

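```bash
python3 - <<'E'
import cv2,numpy as np
t=cv2.imread("pics/top0.png")[165:215,120:200];s=cv2.imread("pics/side0.png")[285:355,205:290]
a=cv2.resize(t,(480,300),interpolation=cv2.INTER_CUBIC);b=cv2.resize(s,(364,300),interpolation=cv2.INTER_CUBIC)
cv2.imwrite("pics/z0.png",np.hstack([a,b])[:, :800])
E
```

```text
(no output)
```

View pics/z0.png

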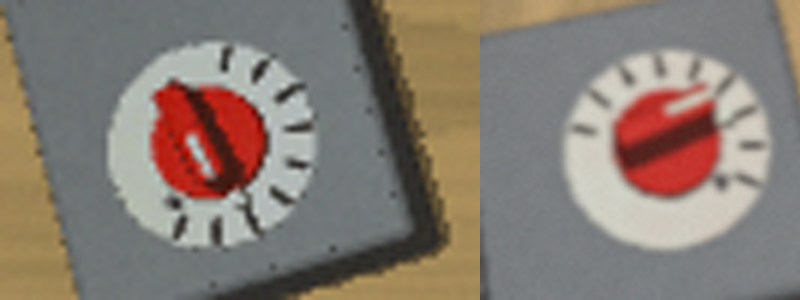

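```bash
cat > h.py <<'E'
import numpy as np
from scipy.spatial.transform import Rotation as R
def rot(q): return R.from_quat([q[1],q[2],q[3],q[0]])
E
python3 - <<'E'
from h import *
from station import env
s=env.observe();r=rot(s['orientation']);p=s['eef_pos']
for k in range(1,21):
    f=k/20;a=np.radians(-76.8+f*(26.45+76.8));rad=550+f*(640-550)
    w=np.array([rad*np.cos(a),rad*np.sin(a),p[2]+f*(185-p[2]) if k>15 and 0 else p[2]])
    if k>=17: w[2]=p[2]-(k-16)*11
    print(np.round(r.inv().apply(w-p)), -round(194*f,1))
E
```

```text
[50.  2.  0.] -9.7
[100.  -0.   0.] -19.4
[150.  -7.   0.] -29.1
[200. -18.   0.] -38.8
[249. -35.   0.] -48.5
[297. -55.   0.] -58.2
[343. -80.   0.] -67.9
[ 387. -110.    0.] -77.6
[ 428. -143.    0.] -87.3
[ 466. -180.    0.] -97.0
[ 501. -221.    0.] -106.7
[ 533. -266.    0.] -116.4
[ 560. -313.    0.] -126.1
[ 584. -363.    0.] -135.8
[ 603. -415.    0.] -145.5
[ 617. -470.    0.] -155.2
[ 626. -525.   11.] -164.9
[ 630. -582.   22.] -174.6
[ 629. -639.   33.] -184.3
[ 623. -696.   44.] -194.0
```

Call:
step_arm(targets="50 2 0 0 0 -9.7 1;100 0 0 0 0 -19.4 1;150 -7 0 0 0 -29.1 1;200 -18 0 0 0 -38.8 1;249 -35 0 0 0 -48.5 1;297 -55 0 0 0 -58.2 1;343 -80 0 0 0 -67.9 1;387 -110 0 0 0 -77.6 1;428 -143 0 0 0 -87.3 1;466 -180 0 0 0 -97 1;501 -221 0 0 0 -106.7 1;533 -266 0 0 0 -116.4 1;560 -313 0 0 0 -126.1 1;584 -363 0 0 0 -135.8 1;603 -415 0 0 0 -145.5 1;617 -470 0 0 0 -155.2 1;626 -525 11 0 0 -164.9 1;630 -582 22 0 0 -174.6 1;629 -639 33 0 0 -184.3 1;623 -696 44 0 0 -194 1")

```text
time: 3.05
eef_pos: [572.6, 286.4, 186.8]
orientation: [0.0, -0.238, 0.971, 0.0]
ft_force: [1.0, -0.0, -0.7]
opening: 85.2
```

Call:
step_arm(targets="0 0 0 0 0 0 1;0 0 0 0 0 0 1;0 0 0 0 0 0 1")

```text
time: 3.42
eef_pos: [573.7, 283.6, 187.6]
orientation: [0.0, -0.234, 0.972, -0.0]
ft_force: [-0.8, -0.7, -0.6]
opening: 85.7
```

```bash
python3 - <<'E'
from h import *
from station import env, eyes, spotter
import cv2
s=env.observe();print(s['time'],s['eef_pos'],s['orientation'],s['joint_positions'],s['qd'])
im=eyes.grab_frame("wrist");cv2.imwrite("pics/w1.png",im)
print(spotter.tip_of("wrist","brass_feeder_dial_grip"),spotter.tip_of("wrist","brass_feeder"))
E
```

```text
3.425 [573.70302688 283.60287738 187.57182253] [ 2.57042007e-04 -2.34322417e-01  9.72158905e-01 -5.44616026e-05] [ 3.28174666e-01  4.26964154e-01  1.62741151e-01  1.30607137e+00
 -1.55517500e-04 -1.44868433e-01] [-0.00745175 -0.00081717  0.00032949 -0.00012623  0.00176721 -0.00335624]
[{'centre': [575.8, 282.8, 95.2], 'confidence': 0.58}] [{'centre': [628.1, 298.0, -1.8], 'confidence': 0.64}]
```

View pics/w1.png

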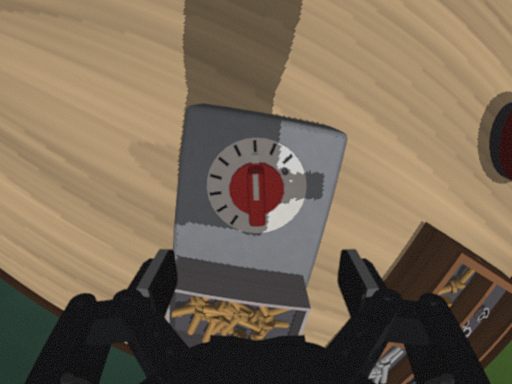

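```bash
cat >> h.py <<'E'
import cv2
def proj(P,p,q,info):
    T=np.eye(4);T[:3,:3]=rot(q).as_matrix();T[:3,3]=p
    M=np.linalg.inv(T@info['T_tool_cam'])
    X=np.atleast_2d(P)@M[:3,:3].T+M[:3,3]
    X=X*[1,-1,-1];f=192/np.tan(np.radians(info['vertical_fov']/2))
    rr=np.hypot(X[:,0],X[:,1]);th=np.arctan2(rr,X[:,2])
    return np.c_[info['cx'],info['cy']]+(f*th/rr)[:,None]*X[:,:2]
def model(c,yaw,zg=98):
    a=np.linspace(0,2*np.pi,60)
    circ=lambda r,z:np.c_[c[0]+r*np.cos(a),c[1]+r*np.sin(a),0*a+z]
    Rz=R.from_euler('z',yaw,degrees=True)
    bar=Rz.apply([[23,7,0],[-23,7,0],[-23,-7,0],[23,-7,0]])+[c[0],c[1],zg+10]
    return [circ(25,zg-19),bar]
E
cat > ov.py <<'E'
from h import *
from station import eyes
import sys
img,p,q,c,yaw,out=sys.argv[1],*[eval(x) for x in sys.argv[2:6]],sys.argv[6]
info=eyes.camera_info("wrist");im=cv2.imread(img);S=4;x0,y0=190,120
z=cv2.resize(im[y0:y0+130,x0:x0+140],None,fx=S,fy=S,interpolation=cv2.INTER_CUBIC)
for P in model(c,yaw):
    u=((proj(P,p,q,info)-[x0,y0]+.5)*S).astype(int)
    cv2.polylines(z,[u],True,(255,255,0),1)
cv2.imwrite(out,z)
E
python3 ov.py pics/w1.png "[573.7,283.6,187.6]" "[2.57e-4,-.23432,.97216,-5e-5]" "[574.5,284]" -153 pics/o1.png
```

```text
(no output)
```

View pics/o1.png

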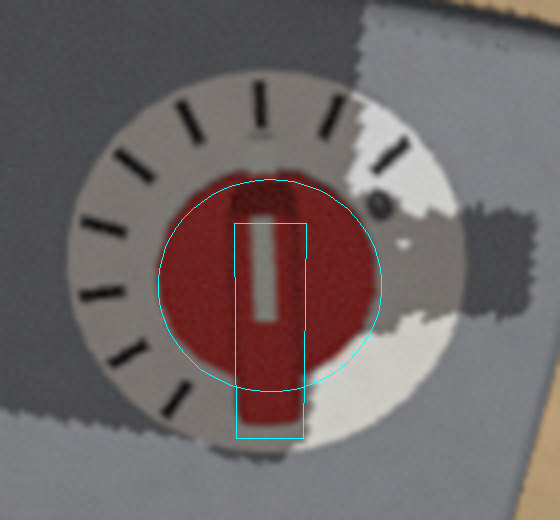

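Call:
step_arm(targets="1 -1 25 0 0 -1 0.6;1 -1 55 0 0 -2 0.6;1 -1 80 0 0 -2 0.6;1 -1 102 0 0 -2 0.6;1 -1 102 0 0 -2 0.6;1 -1 102 0 0 -2 0.6")

```text
time: 4.32
eef_pos: [573.3, 283.1, 86.3]
orientation: [0.001, -0.252, 0.968, 0.0]
ft_force: [0.6, 0.2, 0.2]
opening: 51.4
```

```bash
python3 - <<'E'
from h import *
from station import env, eyes, spotter
s=env.observe();print(s['time'],s['eef_pos'],s['orientation'],s['ft_force'],s['opening'])
im=eyes.grab_frame("wrist");cv2.imwrite("pics/w2.png",im)
E
```

```text
4.325 [573.29507052 283.0716583   86.3117298 ] [ 5.91019095e-04 -2.51930604e-01  9.67745121e-01  4.51524898e-05] [0.5701317  0.20238907 0.2145688 ] 51.36724179714603
```

View pics/w2.png

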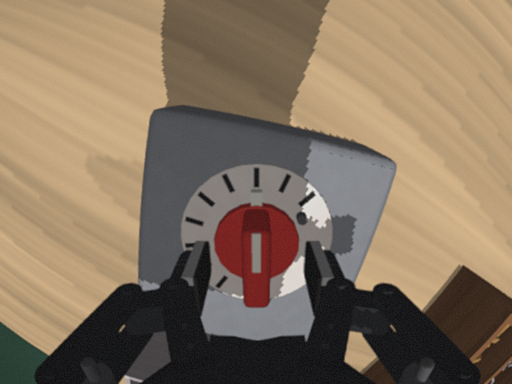

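Call:
step_arm(targets="0 0 0 0 0 0 0.3;0 0 0 0 0 0 0.2;0 0 0 0 0 0 0;0 0 0 0 0 0 0;0 0 0 0 0 0 0;0 0 0 0 0 0 0")

```text
time: 5.12
eef_pos: [573.3, 282.7, 86.1]
orientation: [0.001, -0.252, 0.968, -0.001]
ft_force: [1.5, -4.4, 5.0]
opening: 13.0
```

```bash
python3 - <<'E'
from h import *
from station import env, eyes, spotter
s=env.observe();print({k:s[k] for k in ('time','eef_pos','orientation','ft_force','wrist_torque','opening')})
E
```

```text
{'time': 5.125, 'eef_pos': array([573.30050004, 282.69005411,  86.12681682]), 'orientation': array([ 7.34543164e-04, -2.51987802e-01,  9.67729913e-01, -6.50398375e-04]), 'ft_force': array([ 1.53052174, -4.41767435,  5.02777621]), 'wrist_torque': array([-0.95308271, -0.14075873, -0.02045947]), 'opening': 12.980744999591632}
```

Call:
step_arm(targets="0 0 0 0 0 8 0;0 0 0 0 0 16 0;0 0 0 0 0 24 0;0 0 0 0 0 32 0;0 0 0 0 0 40 0;0 0 0 0 0 46 0;0 0 0 0 0 48 0;0 0 0 0 0 48 0;0 0 0 0 0 48 0")

```text
time: 6.25
eef_pos: [573.4, 282.6, 86.1]
orientation: [0.001, 0.163, 0.987, -0.0]
ft_force: [1.1, -4.9, 5.9]
opening: 13.1
```

```bash
cat > st.py <<'E'
from h import *
from station import env, eyes, spotter
import sys
s=env.observe();print({k:np.round(s[k],3) for k in ('time','eef_pos','orientation','ft_force','wrist_torque','opening')}, 'psi',np.degrees(2*np.arctan2(s['orientation'][2],s['orientation'][1])))
if len(sys.argv)>1:
    im=eyes.grab_frame("wrist");cv2.imwrite(sys.argv[1],im)
E
python3 st.py pics/w3.png
```

```text
{'time': np.float64(6.25), 'eef_pos': array([573.391, 282.615,  86.146]), 'orientation': array([ 0.001,  0.163,  0.987, -0.   ]), 'ft_force': array([ 1.142, -4.852,  5.881]), 'wrist_torque': array([-1.016, -0.294, -0.028]), 'opening': np.float64(13.098)} psi 161.18658329983242
```

View pics/w3.png

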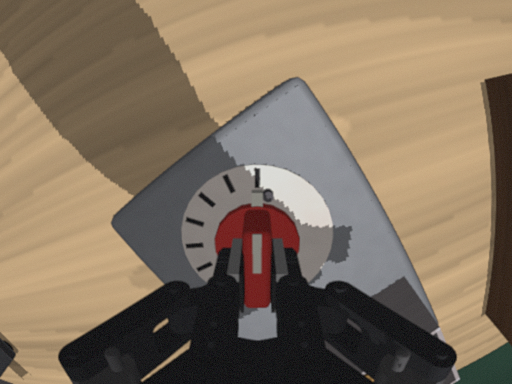

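Call:
step_arm(targets="0 0 0 0 0 2 0;0 0 0 0 0 3 0;0 0 0 0 0 4 0;0 0 0 0 0 4 0")

```text
time: 6.8
eef_pos: [573.4, 282.6, 86.2]
orientation: [0.001, 0.197, 0.98, -0.001]
ft_force: [1.7, -6.6, 4.9]
opening: 12.7
```

```bash
python3 st.py
```

```text
{'time': np.float64(6.8), 'eef_pos': array([573.419, 282.584,  86.207]), 'orientation': array([ 0.001,  0.197,  0.98 , -0.001]), 'ft_force': array([ 1.698, -6.577,  4.883]), 'wrist_torque': array([-1.33 , -0.384,  1.803]), 'opening': np.float64(12.724)} psi 157.32196206598508
```

Call:
step_arm(targets="0 0 0 0 0 -8 0;0 0 0 0 0 -16 0;0 0 0 0 0 -24 0;0 0 0 0 0 -32 0;0 0 0 0 0 -40 0;0 0 0 0 0 -48 0;0 0 0 0 0 -56 0;0 0 0 0 0 -64 0;0 0 0 0 0 -72 0;0 0 0 0 0 -76 0;0 0 0 0 0 -76 0;0 0 0 0 0 -76 0")

```text
time: 8.3
eef_pos: [573.2, 282.7, 86.1]
orientation: [0.001, -0.448, 0.894, -0.001]
ft_force: [0.3, -5.2, 5.5]
opening: 12.6
```

```bash
python3 st.py pics/w4.png
```

```text
{'time': np.float64(8.3), 'eef_pos': array([573.243, 282.679,  86.127]), 'orientation': array([ 0.001, -0.448,  0.894, -0.001]), 'ft_force': array([ 0.34 , -5.244,  5.518]), 'wrist_torque': array([-0.914, -0.019, -0.006]), 'opening': np.float64(12.63)} psi 233.19088638496032
```

View pics/w4.png

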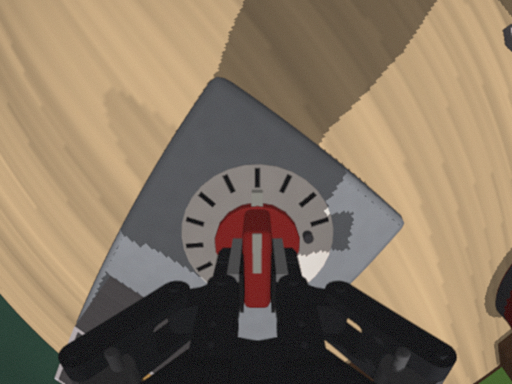

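Call:
step_arm(targets="0 0 0 0 0 0 0.3;0 0 0 0 0 0 0.5;0 0 0 0 0 0 0.6;0 0 0 0 0 0 0.6;0 0 -20 0 0 0 0.6;0 0 -50 0 0 0 0.6;0 0 -80 0 0 0 0.6;0 0 -100 0 0 0 0.6;0 0 -100 0 0 0 0.6;0 0 -100 0 0 0 0.6;0 0 -100 0 0 0 0.6")

```text
time: 9.72
eef_pos: [572.2, 283.2, 184.0]
orientation: [-0.001, -0.448, 0.894, 0.0]
ft_force: [0.2, 0.0, -0.3]
opening: 51.5
```

```bash
python3 st.py pics/w5.png; python3 - <<'E'
from station import eyes,spotter
import cv2
im=eyes.grab_frame("top");cv2.imwrite("pics/top5.png",im)
print(spotter.tip_of("top","steel_feeder_dial_pointer"))
E
```

```text
{'time': np.float64(9.725), 'eef_pos': array([572.232, 283.156, 184.023]), 'orientation': array([-0.001, -0.448,  0.894,  0.   ]), 'ft_force': array([ 0.175,  0.024, -0.339]), 'wrist_torque': array([-0.04 , -0.042, -0.031]), 'opening': np.float64(51.502)} psi 233.22499153628652
[{'centre': [537.5, -311.3, 109.0], 'confidence': 0.81}]
```

View pics/w5.png

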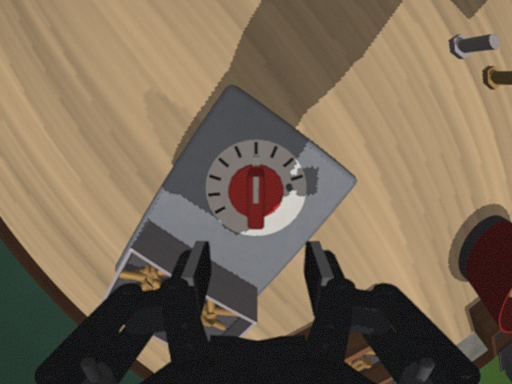

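The pointer at (256,148) sits on the fourth tick, with three ticks between it and the stop pin, at (274,152), (289,163) and (297,178). That is three clicks open, and the gripper is clear of the dial.

```bash
python3 -c "
from station import env
env.job_done()"
```

```text
the job is handed in; nothing more can be done
```

I turned the red dial clockwise to its stop, turned it back three clicks, let go and raised the arm clear. I handed the job in with the clock at about 10 s of the 38 s allowed.

- **Start:** the pictures showed the red dial two clicks open.
- **Stop reached:** after 48° clockwise the pointer was on the first tick. Turning a little further brought the wrist torque to 1.8 N m, well above the 0.1 N m that a click takes.
- **Back three clicks:** I turned it 76° counter-clockwise, to where the tool read 72° from its stop heading with almost no torque.
- **After letting go:** the last wrist picture shows the pointer on the fourth tick, which is three clicks open. The gripper was about 100 mm above the dial and felt no contact force.
- **Blue dial:** I never approached it. The network placed its pointer about 3 mm from its first reading, which is within its accuracy of about 4 mm.

No check failed or disagreed. I took a final top picture but did not look at it myself; only the network's reading of the blue pointer came from it.

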